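# Set the stirring speed and start the stirrer

## Robot

A 7-joint arm with a two-finger parallel gripper is mounted at the origin on a cart in front of the work surface, level with it; the furniture and walls round the work are solid. World frame = base frame: x ahead of the robot, y to its left, z up, the work surface at z = 0. Lengths are in mm, angles in rad, forces in N, time in s.
With the tool pointing down it reaches from about 425 to 950 mm from the base axis. Payload 4.7 kg.
Tool frame: the origin (TCP) lies at the very end of the fingers, on their centre line; the grasp point (between the pads) lies 19 mm behind it; z points along the fingers, y is the line along which they close (so a half turn about z gives the same grasp; the last joint's range is limited). The gripper opens to 87 mm and grips with 3 to 60 N. Pads are 19 mm wide; open, the fingers measure 117 mm over their backs; the gripper's body (75 mm by 190 mm) begins 51 mm behind the grasp point.
Start: joints at [1.316, 0.469, -0.049, 1.532, 0.024, 1.141, -0.082], TCP at [151.17, -657.873, 222.573] pointing down, gripper open.
Joint ranges: [-2.59, 2.59], [-0.33, 1.99], [-1.39, 1.29], [0.1, 2.45], [-1.04, 4.18], [0.21, 1.99], [-2.66, 2.66]. Speed limits (rad/s): [2.57, 2.57, 3.14, 3.14, 3.14, 3.14, 3.14].

## Interface

Orientations are given as [roll, pitch, yaw] about the fixed x, y, z axes, in that order (R = Rz(yaw) Ry(pitch) Rx(roll)).
In Python, from station import robot gives the robot as it stands.
- The arm moves only by the tool apply_moves, never from a script. Its argument "plan" is a list of rows, each an object with "delta_rot": the turn, a rotation vector about the tool's x, y, z in degrees, a list of three; "travel": the shift along the tool's x, y, z in mm, a list of three; "hand": the closure, from -1 (fully open) to 1 (shut). A call has 1 to 12 rows; each row shifts and turns the commanded pose from where the row before left it, along the tool's axes as they then stand; what a row does not reach is not made up. A row lasts 1/8 s, in which the tool goes at most 62.5 mm and 10.7 degrees, less where a joint would pass 70% of its speed; a pose out of reach is approached as far as the arm can. A call is refused whole if a number of a shift passes 62.5 or a number of a turn 10.7, either way. A call with a gripper value outside its range is refused whole. The fingers move at their own pace and stop on an object; the grip force is fixed at half the most. Time passes only in rows, so rows that do not move let the fingers close. It gives the time, the measured TCP pose, the force, the opening and the grip force at its end, in the units of the state.
- robot.get_state(): the state, without advancing time (a new reading comes with each control period).
- robot.snapshot(name): name is "scene" or "top"; returns (picture, depth): 400x640x3 uint8, red, green, blue; 400x640 float32, mm along the optical axis (not along the pixel's ray), 0 where there is no reading.
- robot.get_calibration(name): a dict with "fx", "fy", "cx", "cy" (pixels), "k1" (the pictures are not rectified: a ray, as slopes to the right and down, at radius r is drawn at 1 + k1 r^2 times it, then the intrinsics apply), "xyz" and "rotation" of the camera in the world. Camera axes: x right, y up, looking along -z (the intrinsics and any distortion apply to the point x, -y, -z); pixel columns grow to the right and rows downward; lengths in mm; the calibration is good to about 2 mm. A picture is of the moment at which its call begins. get_calibration takes no time and is no camera call.
- robot.close_job(): hands the job in; it is judged then, once.
Trained networks look in the newest picture that a camera, given by its name, has taken for a name from the list of things; names that differ only in an ending like _2 or _b are one class to them, and where a whole thing is asked for, a point or a joint stands for the part that bears it (a point fixed in the world has none). Each returns a list of dicts, best first, with "confidence" (0 to 1); they miss things now and then, are a little off and sometimes report something else, mostly with a low value. They report only what shows in the picture. A call takes as long as a camera call.
- robot.boxes_of(label, camera): "at" ([x, y, z] in mm, in world coordinates, good to about 4 mm: the middle of the surface that is visible of it).
The state is a dict: "t": time; "joint_positions": joint angles; "qd": joint speeds; "joint_torque": joint torques, N m; "ee_pos": TCP position; "ee_rot": TCP orientation; "wrist_force": force on the tool from outside, world axes, zero at the start; "moment": the same for the moment, N m; "opening": finger opening in mm; "grasp_force": force on a finger pad.
Only numpy, scipy, OpenCV 4.12 (cv2) and the standard library are available. Lean on these libraries where they do the work, as an engineer would, in place of code of your own. Each camera call takes 0.05 s, during which the arm holds its last target. There are 200 camera calls.

## Task

Set the magnetic stirrer and start it. First turn its speed dial, by pushing the side of the bar grip with a fingertip, never pinching it from both sides, until the white index line on the dial lines up with the line on the small steel set-mark clip on the dial's rim. Only then press the round start key fully down and let it come back up; leave the clip set where it is, do not shove or lift the stirrer, and do not disturb the bottle on its plate or the things beside it.

Things in the scene. Friction and masses are not known exactly. Their poses are not given: they have to be found in the camera images.
- stirrer: loose compact magnetic stirrer, about 2.5 to 3.6 kg: white box 250 x 190 x 58 mm on rubber feet, its flat top deck 58 mm above the worktop. Origin under its centre, on the worktop; own -x is its front (controls), own +x its rear, own +y its left, z up. In its own frame the dial axis is at x -66, y +31 mm, the start key at x -66, y -59 mm, and the centre of the round steel plate (124 mm across, its top 68 mm above the worktop) at x +60, y 0 mm
- speed_dial (a joint): angle of the speed dial, rad, 0 to 4.71, growing clockwise seen from above. At 0 the pointing end of its bar points in the stirrer frame to 135 degrees anticlockwise from own +x (front left), so at value q it points to 2.356 - q. The dial stays where it is left; it turns against a dry friction of about 0.05 N m (2 N pushed 24 mm from the axis)
- dial_axis (a point): point on the dial's axis at the top of the bar grip (87 mm above the worktop). The black dial is a flat skirt 80 mm across, its top 64 mm above the worktop, with an upright bar grip across its middle, 67 mm long (from 32 mm out at the pointing end to 35 mm out at the other end), 15 mm thick over its rubber side inlays, rising 23 mm above the skirt, ends rounded. The point's own x points along the bar to the pointing end
- index_line (a point): outer end of the dial's white index line, 41 mm from the dial axis at the pointing end of the bar, at the rim of the skirt (62 mm above the worktop); moves with the dial. A white line also runs along the top of the bar on that end only
- set_line (a point): inner end of the engraved black line on the steel set-mark clip, 41 mm from the dial axis (62 mm above the worktop). The clip is 15 x 9 mm, reaches 66 mm above the worktop and sits on the aluminium scale ring (103 mm across) round the dial
- set_mark (a joint): angle of the set-mark clip about the dial axis, rad, counted as the dial's angle: lines meet when speed_dial equals set_mark. To be left as it is (its own friction is about 0.15 N m)
- inlay_a: rubber inlay on one long side of the bar grip, 50 x 18 mm, facing anticlockwise of the pointing end. Origin at its centre, 6 mm from the bar's middle plane, 74 mm above the worktop
- inlay_b: the same inlay on the other long side of the bar grip, facing clockwise of the pointing end. Touching both inlays hard at once is pinching
- start_key_top (a point): centre of the top of the round white start key, 26 mm across, 79 mm above the worktop and 9 mm above its black 42 mm collar, to the right of the dial, 90 mm from the dial's axis; faces up
- start_key (a joint): travel of the start key, m: 0 up, 0.005 fully down; sprung, resists with 1.5 N at first and 5 N fully down, comes back by itself
- buffer_bottle: loose capped plastic bottle, 48 mm across, 83 mm tall, standing on the stirrer's plate; origin at the centre of its foot. Leave alone
- beaker: loose beaker, 72 mm across, 99 mm tall, to the right of the stirrer; origin at the centre of its foot. Leave alone
- petri: loose petri dish, 60 mm across, 14 mm tall, to the left of the stirrer; origin at the centre of its underside. Leave alone
- marker: loose marker pen, 125 mm long, 15 mm thick, lying to the right of the stirrer; origin under its centre. Leave alone

How it is judged (in metres and radians):
On the way, in this order (a step that is already met when the one before it is completed fails the run):
1. the dial's index line stands at the set-mark's line, with the start key not pressed (horizontal distance between index_line and set_line below 0.004 m and value of joint start_key below 0.001 m), for 0.3 s.
2. the start key is pressed fully down with the dial on its mark (value of joint start_key above 0.004 m and horizontal distance between index_line and set_line below 0.004 m), for 0.1 s.
At the end, for the whole second after the job is handed in: The dial's index line is within 4 mm (about 5.5 degrees) of the set-mark's line, the start key has been pressed fully down (over 4 of 5 mm) after that and is up again, the stirrer and the clip are within 12 mm of where they were, and the bottle stands upright on the plate within 15 mm of its place (all of step 1 and linear speed of stirrer below 0.01 m/s and distance of each of stirrer, set_line from where it was at the start of the episode below 0.012 m and distance of buffer_bottle from where it was at the start of the episode below 0.015 m and angle between buffer_bottle's own z axis and vertical below 0.1 rad); the robot touches nothing.
It fails at once if the start key is pressed while the dial is off its mark (value of joint start_key above 0.0025 m and horizontal distance between index_line and set_line above 0.005 m).
It fails at once if the bar grip is pinched from both sides (contact force between the fingers and inlay_a above 0.7 N and contact force between the fingers and inlay_b above 0.7 N).
It fails at once if the stirrer is shoved, tipped or lifted (distance of stirrer from where it was at the start of the episode above 0.012 m or angle between stirrer's own z axis and vertical above 0.06 rad).
It fails at once if the set-mark clip is shifted (distance of set_line from where it was at the start of the episode above 0.012 m).
It fails at once if the bottle on the plate or a thing beside the stirrer is disturbed (distance of any of buffer_bottle, beaker, petri, marker from where it was at the start of the episode above 0.015 m or angle between buffer_bottle's own z axis and vertical above 0.15 rad).
It also fails if it takes over 58 s, if anything falls off the work surface, if the arm or the gripper's body presses on something with over 40 N, if the wrist force passes 120 N, or if a joint passes its speed limit or range.

## Working session

There is one attempt and no reset: what is moved stays moved. The work goes in short steps, Python scripts to look and compute and a tool call to move; the robot and the scene stay as the last step left them, time stands still between calls to the robot, and variables do not carry over. Pictures are saved under pics/ and viewed, at most 10 in all, crops included, and the job is handed in when it is done.

Besides the shell and the picture viewer there is one more tool, called in YAML: its name, and indented under it one key for each argument. apply_moves: Moves the arm, as the interface text tells. Its arguments: {"type":"object","properties":{"plan":{"type":"array"}},"required":["plan"]}

```bash
mkdir -p pics; cat > h.py <<'E'
from station import robot
import numpy as np, cv2
from scipy.spatial.transform import Rotation as Ro
def cal(n):
    c=robot.get_calibration(n); R=np.array(c['rotation'],float)
    if R.shape!=(3,3): R=Ro.from_euler('xyz',R).as_matrix()
    return c,R,np.array(c['xyz'],float)
def proj(n,P):
    c,R,t=cal(n); p=(np.atleast_2d(P)-t)@R; x=p[:,0]/-p[:,2]; y=-p[:,1]/-p[:,2]
    f=1+c['k1']*(x*x+y*y)
    return np.c_[c['cx']+c['fx']*x*f, c['cy']+c['fy']*y*f]
def unproj(n,uv,z):  # intersect with the plane z
    c,R,t=cal(n); uv=np.atleast_2d(uv).astype(float)
    d=(uv-[c['cx'],c['cy']])/[c['fx'],c['fy']]; s=d.copy()
    for _ in range(20): s=d/(1+c['k1']*(s**2).sum(1,keepdims=True))
    r=np.c_[s[:,0],-s[:,1],-np.ones(len(s))]@R.T
    return t+r*((z-t[2])/r[:,2])[:,None]
E
python3 - <<'E'
from h import *
for n in ('scene','top'):
    im,d=robot.snapshot(n); cv2.imwrite(f'pics/{n}0.png',im[:,:,::-1]); np.save(n+'0d.npy',d)
    c,R,t=cal(n); print(n,c['fx'],c['k1'],t,R.round(2).tolist())
    for l in ('stirrer','dial_axis','index_line','set_line','start_key_top','inlay_a','buffer_bottle','beaker','petri','marker'):
        print(l,[(np.round(b['at'],1).tolist(),round(b['confidence'],2)) for b in robot.boxes_of(l,n)[:2]])
s=robot.get_state();print(s['t'],s['ee_pos'],s['ee_rot'],s['opening'],s['wrist_force'])
E
```

```text
scene 364.0001490508912 -0.04688385105712528 [ 286.08442816 -751.6850489   625.04628994] [[0.89, 0.28, -0.35], [-0.45, 0.57, -0.69], [0.01, 0.78, 0.63]]
stirrer [([587.0, -274.6, 60.6], 0.61)]
dial_axis [([551.0, -192.5, 61.3], 0.62)]
index_line [([554.1, -192.9, 61.2], 0.74)]
set_line []
start_key_top []
inlay_a []
buffer_bottle [([658.0, -262.7, 119.7], 0.66)]
beaker [([609.0, -418.9, 80.8], 0.76)]
petri []
marker [([525.5, -351.0, 13.0], 0.83)]
top 385.4767113369369 -0.06724858404712586 [ 544.32718047 -180.55613327  955.8385308 ] [[0.0, 1.0, -0.08], [-1.0, 0.0, -0.03], [-0.03, 0.08, 1.0]]
stirrer [([607.2, -221.7, 62.0], 0.7)]
dial_axis [([559.0, -182.0, 64.5], 0.74), ([540.5, -272.2, 78.8], 0.26)]
index_line [([564.0, -184.4, 64.7], 0.91)]
set_line []
start_key_top [([533.0, -272.4, 78.9], 0.47)]
inlay_a [([530.8, -343.8, 13.1], 0.32)]
buffer_bottle [([660.7, -249.0, 151.2], 0.64)]
beaker [([626.4, -390.5, 100.0], 0.66), ([559.3, -183.5, 63.1], 0.34)]
petri [([631.9, -94.7, 14.2], 0.81)]
marker [([530.4, -343.5, 10.4], 0.77)]
1.1 [ 151.15445068 -657.88239013  222.60193496] [ 3.14146744e+00 -3.89375129e-05  2.25820627e-01] 86.96647913824064 [ 0.40222322 -0.41851138  0.18035538]
```

```bash
python3 - <<'E'
from h import *
im=cv2.imread('pics/top0.png')
uv=proj('top',[[555,-185,64],[533,-272,79]]);print(uv)
u,v=uv.mean(0).astype(int); print('crop origin',u-60,v-50)
cv2.imwrite('pics/crop0.png',cv2.resize(im[v-50:v+50,u-66:u+67],None,fx=6,fy=6,interpolation=cv2.INTER_CUBIC)); print(u-66,v-50)
E
```

```text
[[334.3934583  224.47272767]
 [372.89611999 234.22222145]]
crop origin 293 179
287 179
```

View pics/top0.png

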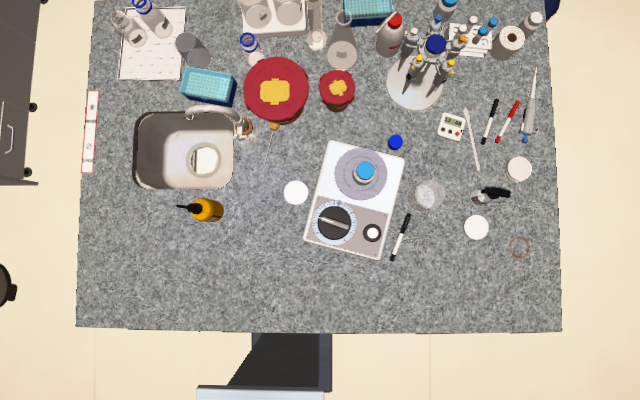

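View pics/crop0.png

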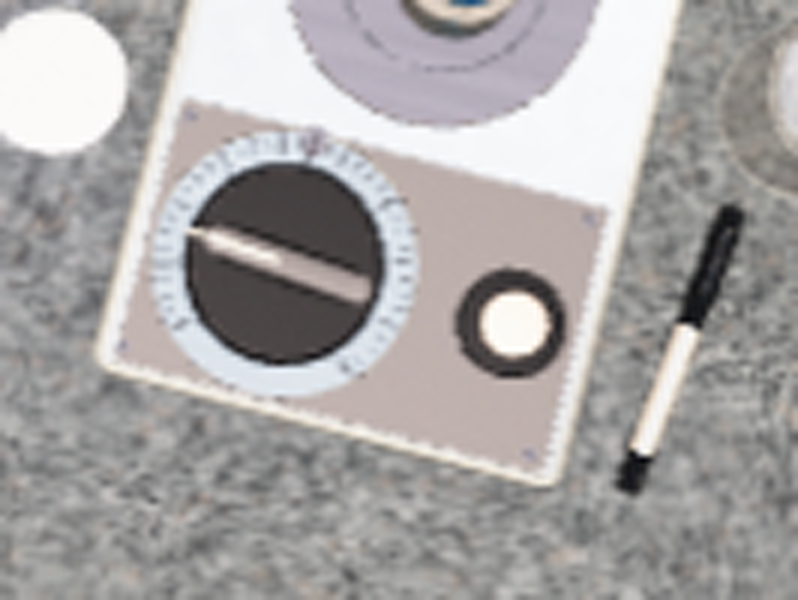

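The top view shows the dial at about (334,223) with its index pointing left (crop 190,232). The clip is probably at crop (315,143), and the key at crop (516,323). I'll check the clip in the scene view and get exact positions.

```bash
python3 - <<'E'
from h import *
f=lambda p:(np.array(p,float)+.5)/6-.5+[287,179]
ax=unproj('top',f([285,264]),64)[0]; key=unproj('top',f([516,323]),79)[0]
ix=unproj('top',f([189,231]),62)[0]; cl=unproj('top',f([315,145]),65)[0]
print('ax',ax,'key',key,'ix',ix,'cl',cl)
a=lambda v:np.degrees(np.arctan2(v[1],v[0]))
print('dist',np.hypot(*(key-ax)[:2]),'yaw',a(ax-key)-90,'idx',a(ix-ax),'clip',a(cl-ax),np.hypot(*(ix-ax)[:2]),np.hypot(*(cl-ax)[:2]))
im=cv2.imread('pics/scene0.png'); u,v=proj('scene',[ax])[0].astype(int); print(u,v)
cv2.imwrite('pics/crop1.png',cv2.resize(im[v-50:v+50,u-66:u+67],None,fx=6,fy=6,interpolation=cv2.INTER_CUBIC)); print(u-66,v-50)
print((proj('scene',[ax,key,ix,cl])-[u-66,v-50])*6)
E
```

```text
ax [ 559.35372256 -184.28014676   64.        ] key [ 537.070595   -271.31590416   79.        ] ix [ 572.02394692 -147.18839356   62.        ] cl [ 605.20142249 -195.80408614   65.        ]
dist 89.84297880433868 yaw -14.36055589653671 idx 71.14027357272634 clip -14.109160715030892 39.196080680422625 47.27380635883599
311 221
245 171
[[399.00868979 304.10064361]
 [449.94121613 439.2693206 ]
 [387.12019356 243.11805781]
 [517.94220262 285.43243735]]
```

View pics/crop1.png

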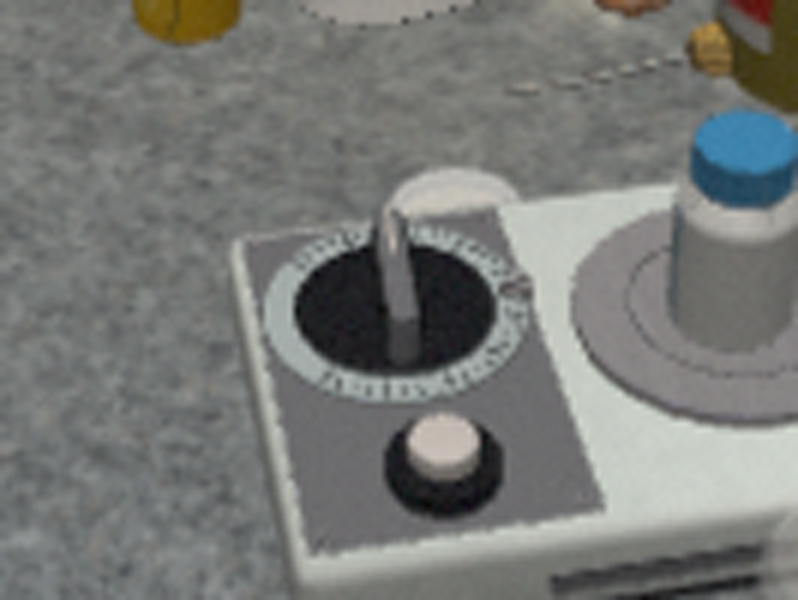

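Both views agree. The clip is at world angle -14° about the axis and the index at 71°, so the dial must turn 85° clockwise. I'll push the tail's trailing side with shut fingers, with the hand turning along with the bar.

apply_moves:
  plan:
    - {"delta_rot":[0,0,0],"travel":[51.5,-33.7,0],"hand":1}
    - {"delta_rot":[0,0,0],"travel":[51.5,-33.7,0],"hand":1}
    - {"delta_rot":[0,0,0],"travel":[51.5,-33.7,0],"hand":1}
    - {"delta_rot":[0,0,0],"travel":[51.5,-33.7,0],"hand":1}
    - {"delta_rot":[0,0,0],"travel":[51.5,-33.7,0],"hand":1}
    - {"delta_rot":[0,0,0],"travel":[51.5,-33.7,0],"hand":1}
    - {"delta_rot":[0,0,0],"travel":[51.5,-33.7,0],"hand":1}
    - {"delta_rot":[0,0,0],"travel":[51.5,-33.7,0],"hand":1}
    - {"delta_rot":[0,0,0],"travel":[51.5,-33.7,0],"hand":1}
    - {"delta_rot":[0,0,0],"travel":[51.5,-33.7,0],"hand":1}

```text
t: 2.35
ee_pos: [578.9, -212.9, 222.9]
ee_rot: [3.141, -0.001, 0.225]
wrist_force: [0.3, -0.7, 0.4]
opening: 1.7
grasp_force: 0.0
```

apply_moves:
  plan:
    - {"delta_rot":[0,0,-10.6],"travel":[0,0,0],"hand":1}
    - {"delta_rot":[0,0,-10.6],"travel":[0,0,0],"hand":1}
    - {"delta_rot":[0,0,-10.6],"travel":[0,0,0],"hand":1}
    - {"delta_rot":[0,0,-10.6],"travel":[0,0,0],"hand":1}
    - {"delta_rot":[0,0,-10.6],"travel":[0,0,0],"hand":1}
    - {"delta_rot":[0,0,-10.6],"travel":[0,0,0],"hand":1}
    - {"delta_rot":[0,0,-10.6],"travel":[0,0,0],"hand":1}
    - {"delta_rot":[0,0,-10.6],"travel":[0,0,0],"hand":1}
    - {"delta_rot":[0,0,-10.6],"travel":[0,0,0],"hand":1}
    - {"delta_rot":[0,0,-10.6],"travel":[0,0,0],"hand":1}
    - {"delta_rot":[0,0,-10.6],"travel":[0,0,0],"hand":1}
    - {"delta_rot":[0,0,-10.6],"travel":[0,0,0],"hand":1}

```text
t: 3.85
ee_pos: [577.6, -214.4, 222.6]
ee_rot: [-3.141, 0.0, 2.452]
wrist_force: [-0.4, -0.5, 0.6]
opening: 0.4
grasp_force: 0.0
```

apply_moves:
  plan:
    - {"delta_rot":[0,0,-10.6],"travel":[0,0,0],"hand":1}
    - {"delta_rot":[0,0,-10.4],"travel":[0,0,0],"hand":1}
    - {"delta_rot":[0,0,0],"travel":[0,0,0],"hand":1}

```text
t: 4.22
ee_pos: [577.6, -214.4, 222.4]
ee_rot: [3.141, -0.0, 2.81]
wrist_force: [-0.7, -0.1, 0.2]
opening: 0.7
grasp_force: 0.0
```

apply_moves:
  plan:
    - {"delta_rot":[0,0,0],"travel":[0,0,50],"hand":1}
    - {"delta_rot":[0,0,0],"travel":[0,0,50],"hand":1}
    - {"delta_rot":[0,0,0],"travel":[0,0,30],"hand":1}
    - {"delta_rot":[0,0,0],"travel":[0,0,15],"hand":1}
    - {"delta_rot":[0,0,0],"travel":[0,0,7],"hand":1}
    - {"delta_rot":[0,0,0],"travel":[0,0,0],"hand":1}
    - {"delta_rot":[0,0,0],"travel":[0,0,0],"hand":1}

```text
t: 5.1
ee_pos: [578.6, -214.3, 71.9]
ee_rot: [-3.141, 0.002, 2.812]
wrist_force: [-0.8, -1.1, 0.1]
opening: 0.5
grasp_force: 0.0
```

apply_moves:
  plan:
    - {"delta_rot":[0,0,0],"travel":[4,0,0],"hand":1}
    - {"delta_rot":[0,0,0],"travel":[4,0,0],"hand":1}
    - {"delta_rot":[0,0,0],"travel":[2,0,0],"hand":1}
    - {"delta_rot":[0,0,0],"travel":[0,0,0],"hand":1}

```text
t: 5.6
ee_pos: [569.0, -211.3, 71.0]
ee_rot: [3.142, 0.002, 2.812]
wrist_force: [2.3, -1.3, 0.9]
opening: 0.1
grasp_force: 1.4
```

apply_moves:
  plan:
    - {"delta_rot":[0,0,5],"travel":[2,-1.4,0],"hand":1}
    - {"delta_rot":[0,0,5],"travel":[2,-1.4,0],"hand":1}
    - {"delta_rot":[0,0,5],"travel":[2,-1.4,0],"hand":1}
    - {"delta_rot":[0,0,5],"travel":[2,-1.4,0],"hand":1}
    - {"delta_rot":[0,0,5],"travel":[2,-1.4,0],"hand":1}
    - {"delta_rot":[0,0,5],"travel":[2,-1.4,0],"hand":1}
    - {"delta_rot":[0,0,5],"travel":[2,-1.4,0],"hand":1}
    - {"delta_rot":[0,0,5],"travel":[2,-1.4,0],"hand":1}
    - {"delta_rot":[0,0,5],"travel":[2,-1.4,0],"hand":1}
    - {"delta_rot":[0,0,5],"travel":[2,-1.4,0],"hand":1}
    - {"delta_rot":[0,0,5],"travel":[2,-1.4,0],"hand":1}
    - {"delta_rot":[0,0,0],"travel":[0,0,0],"hand":1}

```text
t: 7.1
ee_pos: [542.7, -207.9, 70.9]
ee_rot: [-3.141, 0.002, 1.853]
wrist_force: [0.7, -2.8, 1.6]
opening: 0.4
grasp_force: 1.6
```

```bash
python3 - <<'E'
from h import *
o=[]
for n in ('top','scene'):
    im,d=robot.snapshot(n); u,v=proj(n,[[559.4,-184.3,64]])[0].astype(int); print(n,u-33,v-33)
    o.append(cv2.resize(im[v-33:v+33,u-33:u+33,::-1],None,fx=6,fy=6,interpolation=cv2.INTER_CUBIC))
cv2.imwrite('pics/c2.png',np.hstack(o))
s=robot.get_state();print(s['ee_pos'],s['ee_rot'],s['wrist_force'])
E
```

```text
top 301 189
scene 278 188
[ 542.68925445 -207.84784539   70.91130718] [-3.14127576e+00  1.23994617e-03  1.85324525e+00] [-0.02512103 -3.52690535  2.36401157]
```

View pics/c2.png

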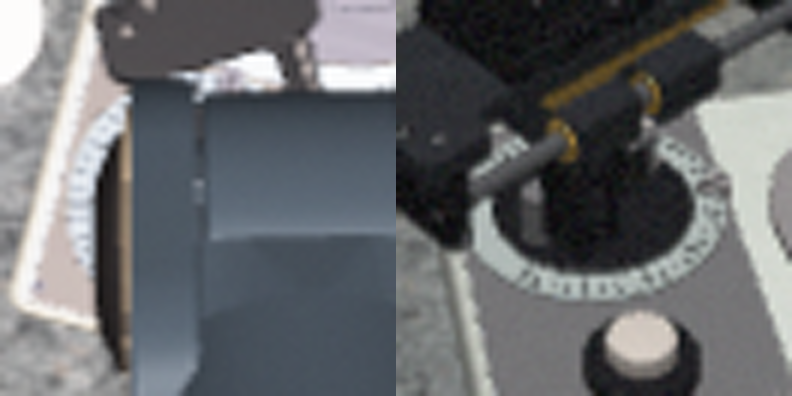

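apply_moves:
  plan:
    - {"delta_rot":[0,0,5],"travel":[2,-1.4,0],"hand":1}
    - {"delta_rot":[0,0,5],"travel":[2,-1.4,0],"hand":1}
    - {"delta_rot":[0,0,5],"travel":[2,-1.4,0],"hand":1}
    - {"delta_rot":[0,0,5],"travel":[2,-1.4,0],"hand":1}
    - {"delta_rot":[0,0,5],"travel":[2,-1.4,0],"hand":1}
    - {"delta_rot":[0,0,0],"travel":[0,0,0],"hand":1}
    - {"delta_rot":[0,0,0],"travel":[0,0,0],"hand":1}

```text
t: 8.07
ee_pos: [534.1, -198.1, 70.4]
ee_rot: [-3.14, 0.0, 1.417]
wrist_force: [-1.0, -3.6, 2.5]
opening: 0.6
grasp_force: 1.8
```

apply_moves:
  plan:
    - {"delta_rot":[0,0,0],"travel":[-8,0,0],"hand":1}
    - {"delta_rot":[0,0,0],"travel":[-4,0,0],"hand":1}
    - {"delta_rot":[0,0,0],"travel":[0,0,-40],"hand":1}
    - {"delta_rot":[0,0,0],"travel":[0,0,-60],"hand":1}
    - {"delta_rot":[0,0,0],"travel":[0,0,-40],"hand":1}
    - {"delta_rot":[0,0,0],"travel":[-60,0,0],"hand":1}
    - {"delta_rot":[0,0,0],"travel":[-60,0,0],"hand":1}
    - {"delta_rot":[0,0,0],"travel":[-60,0,0],"hand":1}
    - {"delta_rot":[0,0,0],"travel":[-60,0,0],"hand":1}
    - {"delta_rot":[0,0,0],"travel":[-60,0,0],"hand":1}
    - {"delta_rot":[0,0,0],"travel":[0,0,0],"hand":1}

```text
t: 9.45
ee_pos: [482.7, -512.3, 208.9]
ee_rot: [-3.14, 0.002, 1.407]
wrist_force: [-0.5, 1.1, -0.1]
opening: 0.4
grasp_force: 0.0
```

```bash
python3 - <<'E'
from h import *
im,d=robot.snapshot('top'); u,v=287,179
cv2.imwrite('pics/c3.png',cv2.resize(im[v:v+100,u:u+133,::-1],None,fx=6,fy=6,interpolation=cv2.INTER_CUBIC))
s=robot.get_state();print(s['ee_pos'],s['ee_rot'],s['wrist_force'])
E
```

```text
[ 484.83647199 -508.43102753  209.16254134] [-3.14052206e+00 -1.05296940e-03  1.41156043e+00] [0.81233744 0.42660976 0.38952399]
```

View pics/c3.png

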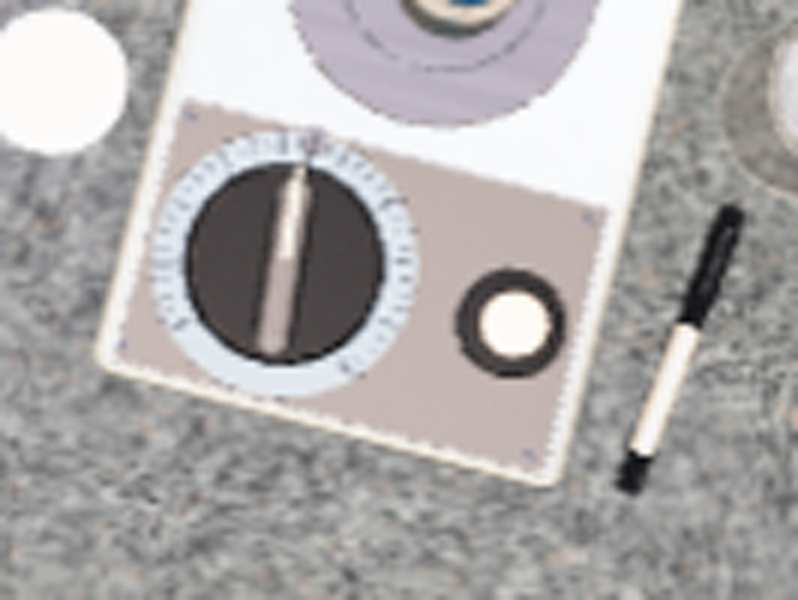

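The dial index is now at crop (301,165), world angle about -9°. The clip sits at about (315,145), around -14°. I'll zoom in on the pair in both views to fix the remaining few degrees.

```bash
python3 - <<'E'
from h import *
o=[]
for n in ('top','scene'):
    im,d=robot.snapshot(n); u,v=proj(n,[[605,-195,65]])[0].astype(int)-12; print(n,u,v)
    o.append(cv2.resize(im[v:v+24,u:u+24,::-1],None,fx=16,fy=16,interpolation=cv2.INTER_CUBIC))
cv2.imwrite('pics/c4.png',np.hstack(o))
ax=np.array([559.35,-184.28,0])
for a in (-8.8,-14):
  for r,z in((41,62),(53,66)):
    p=ax+[r*np.cos(np.radians(a)),r*np.sin(np.radians(a)),z]
    print(a,r,[((proj(n,p)[0]-(proj(n,[[605,-195,65]])[0].astype(int)-12)+.5)*16-.5).round(0) for n in('top','scene')])
E
```

```text
top 326 190
scene 319 206
-8.8 41 [array([180., 250.]), array([155., 213.])]
-8.8 53 [array([193., 166.]), array([233., 177.])]
-14 41 [array([205., 255.]), array([162., 230.])]
-14 53 [array([226., 173.]), array([243., 198.])]
```

View pics/c4.png

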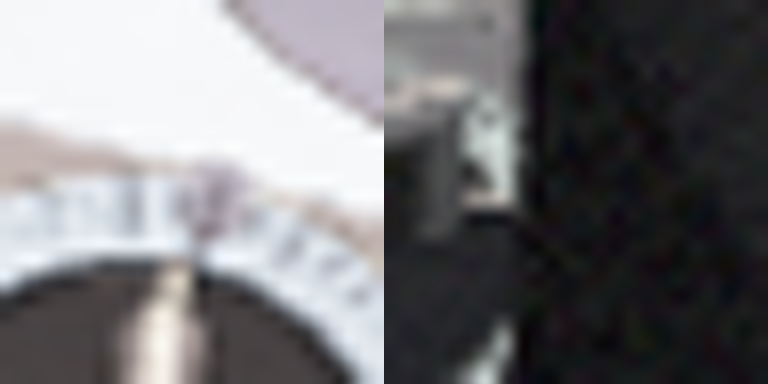

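apply_moves:
  plan:
    - {"delta_rot":[0,0,0],"travel":[60,0,0],"hand":1}
    - {"delta_rot":[0,0,0],"travel":[60,0,0],"hand":1}
    - {"delta_rot":[0,0,0],"travel":[60,0,0],"hand":1}
    - {"delta_rot":[0,0,0],"travel":[60,0,0],"hand":1}
    - {"delta_rot":[0,0,0],"travel":[40,0,0],"hand":1}
    - {"delta_rot":[0,0,0],"travel":[22,-2.8,0],"hand":1}
    - {"delta_rot":[0,0,4.7],"travel":[0,0,0],"hand":1}
    - {"delta_rot":[0,0,0],"travel":[0,0,60],"hand":1}
    - {"delta_rot":[0,0,0],"travel":[0,0,40],"hand":1}
    - {"delta_rot":[0,0,0],"travel":[0,0,0],"hand":1}
    - {"delta_rot":[0,0,0],"travel":[0,0,0],"hand":1}

```text
t: 10.98
ee_pos: [531.5, -207.6, 112.1]
ee_rot: [3.139, 0.0, 1.334]
wrist_force: [0.3, 0.2, 0.7]
opening: 0.6
grasp_force: 0.0
```

apply_moves:
  plan:
    - {"delta_rot":[0,0,0],"travel":[0,-1,25],"hand":1}
    - {"delta_rot":[0,0,0],"travel":[0,0,12],"hand":1}
    - {"delta_rot":[0,0,0],"travel":[0,0,4],"hand":1}
    - {"delta_rot":[0,0,0],"travel":[4,0,0],"hand":1}
    - {"delta_rot":[0,0,0],"travel":[4,0,0],"hand":1}
    - {"delta_rot":[0,0,0],"travel":[2,0,0],"hand":1}
    - {"delta_rot":[0,0,0],"travel":[1,0,0],"hand":1}
    - {"delta_rot":[0,0,0],"travel":[1,0,0],"hand":1}
    - {"delta_rot":[0,0,0],"travel":[0,0,0],"hand":1}
    - {"delta_rot":[0,0,0],"travel":[0,0,0],"hand":1}

```text
t: 12.22
ee_pos: [532.0, -195.8, 69.6]
ee_rot: [-3.142, 0.0, 1.334]
wrist_force: [-1.1, -3.2, 2.7]
opening: 0.4
grasp_force: 1.6
```

apply_moves:
  plan:
    - {"delta_rot":[0,0,0],"travel":[-8,0,0],"hand":1}
    - {"delta_rot":[0,0,0],"travel":[-4,0,0],"hand":1}
    - {"delta_rot":[0,0,0],"travel":[0,0,-40],"hand":1}
    - {"delta_rot":[0,0,0],"travel":[0,0,-60],"hand":1}
    - {"delta_rot":[0,0,0],"travel":[0,0,-40],"hand":1}
    - {"delta_rot":[0,0,0],"travel":[-60,0,0],"hand":1}
    - {"delta_rot":[0,0,0],"travel":[-60,0,0],"hand":1}
    - {"delta_rot":[0,0,0],"travel":[-60,0,0],"hand":1}
    - {"delta_rot":[0,0,0],"travel":[-60,0,0],"hand":1}
    - {"delta_rot":[0,0,0],"travel":[-60,0,0],"hand":1}
    - {"delta_rot":[0,0,0],"travel":[0,0,0],"hand":1}

```text
t: 13.6
ee_pos: [454.9, -504.7, 208.2]
ee_rot: [-3.14, 0.002, 1.324]
wrist_force: [0.1, 0.4, 0.3]
opening: 0.7
grasp_force: 0.0
```

```bash
python3 - <<'E'
from h import *
im,d=robot.snapshot('top'); u,v=304,190
cv2.imwrite('pics/c5.png',cv2.resize(im[v:v+60,u:u+88,::-1],None,fx=9,fy=9,interpolation=cv2.INTER_CUBIC))
s=robot.get_state();print(s['ee_pos'],s['ee_rot'],s['wrist_force'])
print((proj('top',[[537.1,-271.3,79],[559.35,-184.28,64]])-[u,v]+.5)*9-.5)
E
```

```text
[ 457.18410673 -500.92100747  208.35932042] [-3.14053628e+00 -8.09159065e-04  1.32913486e+00] [-0.45643153  1.04909605 -0.40016814]
[[621.18600341 385.63255978]
 [274.74941346 297.26452678]]
```

View pics/c5.png

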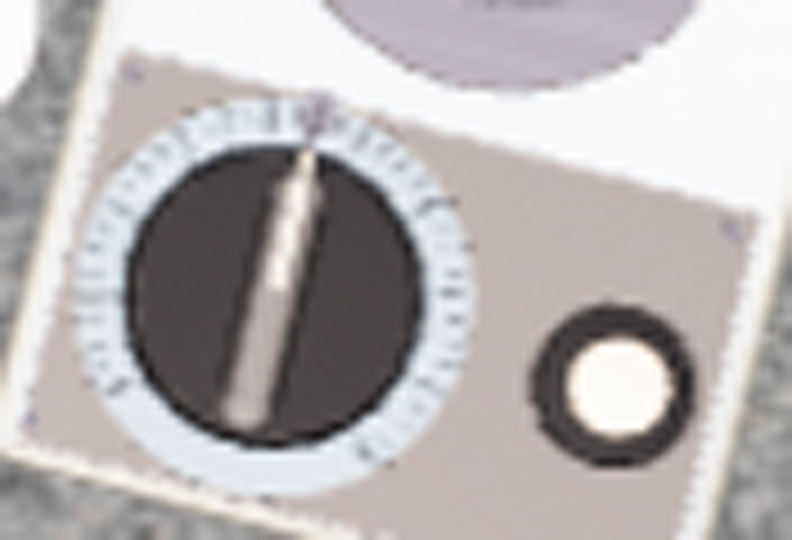

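The index line now points straight at the clip: end at (309,152), clip at (318,113), centre at (275,297). Next I move over the key.

apply_moves:
  plan:
    - {"delta_rot":[0,0,0],"travel":[60.5,5.6,0],"hand":1}
    - {"delta_rot":[0,0,0],"travel":[60.5,5.6,0],"hand":1}
    - {"delta_rot":[0,0,0],"travel":[60.5,5.7,0],"hand":1}
    - {"delta_rot":[0,0,0],"travel":[60.5,5.7,0],"hand":1}
    - {"delta_rot":[0,0,9],"travel":[0,0,0],"hand":1}
    - {"delta_rot":[0,0,9],"travel":[0,0,0],"hand":1}
    - {"delta_rot":[0,0,9],"travel":[0,0,0],"hand":1}
    - {"delta_rot":[0,0,9],"travel":[0,0,0],"hand":1}
    - {"delta_rot":[0,0,0],"travel":[0,0,60],"hand":1}
    - {"delta_rot":[0,0,0],"travel":[0,0,50],"hand":1}
    - {"delta_rot":[0,0,0],"travel":[0,0,0],"hand":1}
    - {"delta_rot":[0,0,0],"travel":[0,0,0],"hand":1}

```text
t: 15.15
ee_pos: [539.3, -268.0, 101.4]
ee_rot: [3.139, -0.002, 0.707]
wrist_force: [1.0, 0.4, 0.4]
opening: 0.8
grasp_force: 0.0
```

apply_moves:
  plan:
    - {"delta_rot":[0,0,0],"travel":[-3.8,1,10],"hand":1}
    - {"delta_rot":[0,0,0],"travel":[0,0,10],"hand":1}
    - {"delta_rot":[0,0,0],"travel":[0,0,3],"hand":1}
    - {"delta_rot":[0,0,0],"travel":[0,0,2],"hand":1}
    - {"delta_rot":[0,0,0],"travel":[0,0,2],"hand":1}
    - {"delta_rot":[0,0,0],"travel":[0,0,1],"hand":1}
    - {"delta_rot":[0,0,0],"travel":[0,0,0],"hand":1}
    - {"delta_rot":[0,0,0],"travel":[0,0,0],"hand":1}

```text
t: 16.15
ee_pos: [535.5, -272.4, 74.2]
ee_rot: [3.14, 0.001, 0.705]
wrist_force: [-6.0, 0.7, 16.8]
opening: 0.1
grasp_force: 8.5
```

16.8 N is well past the 5 N full-travel spring force, so the key has bottomed. I'll retract.

apply_moves:
  plan:
    - {"delta_rot":[0,0,0],"travel":[0,0,0],"hand":1}
    - {"delta_rot":[0,0,0],"travel":[0,0,-5],"hand":1}
    - {"delta_rot":[0,0,0],"travel":[0,0,-15],"hand":1}
    - {"delta_rot":[0,0,0],"travel":[0,0,-50],"hand":1}
    - {"delta_rot":[0,0,0],"travel":[0,0,-60],"hand":1}
    - {"delta_rot":[0,0,0],"travel":[-40,40,0],"hand":1}
    - {"delta_rot":[0,0,0],"travel":[-40,40,0],"hand":1}
    - {"delta_rot":[0,0,0],"travel":[-40,40,0],"hand":1}
    - {"delta_rot":[0,0,0],"travel":[-40,40,0],"hand":1}
    - {"delta_rot":[0,0,0],"travel":[0,0,0],"hand":1}
    - {"delta_rot":[0,0,0],"travel":[0,0,0],"hand":1}

```text
t: 17.52
ee_pos: [518.0, -496.4, 201.3]
ee_rot: [-3.141, -0.001, 0.706]
wrist_force: [0.9, 0.5, -0.6]
opening: 0.7
grasp_force: 0.0
```

```bash
python3 - <<'E'
from h import *
im,d=robot.snapshot('top'); u,v=304,190
cv2.imwrite('pics/c6.png',cv2.resize(im[v:v+60,u:u+88,::-1],None,fx=9,fy=9,interpolation=cv2.INTER_CUBIC))
s=robot.get_state();print(s['ee_pos'],s['wrist_force'])
E
```

```text
[ 518.52285466 -495.51718486  201.62167709] [ 0.76547443  0.04492656 -0.87537716]
```

View pics/c6.png

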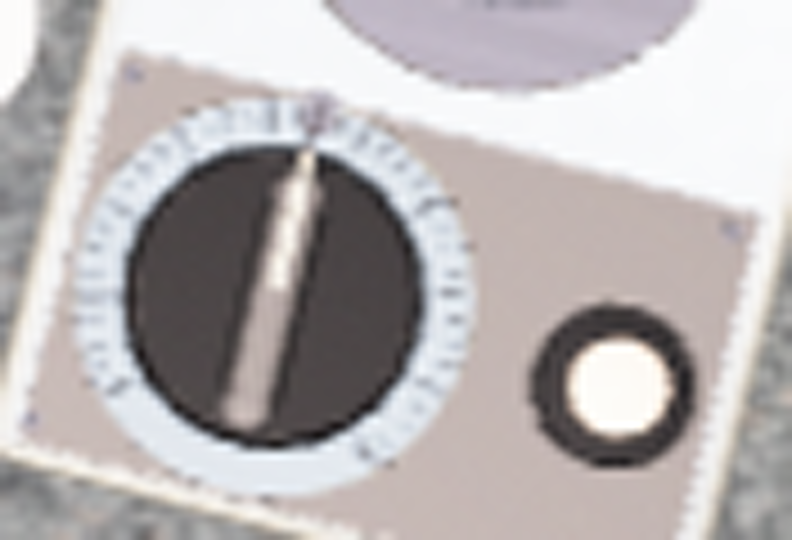

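Nothing has shifted: the index at (309,152) still lines up with the clip at (318,113), and the key at (620,386) is up. I'll hand the job in.

```bash
python3 -c "
from station import robot
print(robot.close_job())"
```

```text
the job is handed in; nothing more can be done
None
```

I turned the dial until its index lined up with the set-mark clip, pressed the start key fully down and let it come back up, and handed the job in; the last top view showed the stirrer and clip unmoved, but no verdict came back.

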